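Open the screw jar in the jar block

TASK

Three square glass jars of bolts with black ribbed screw lids stand on the bench; pick the one whose body fits the square recess of the wooden jar block snugly, and leave the other two where they stand. Seat it fully down in the recess with its lid on, so that the block keeps it from turning, then unscrew its tight lid counter-clockwise there until the thread lets go. Finish while holding the lid: keep it in the gripper, level and just above the mouth (one to four centimetres clear), with the jar still seated upright in the block.

Things in the scene. Friction and masses are not known exactly. Their poses are not given: they have to be found in the camera images.
- jar_block: hardwood block screwed to the bench (fixed), 116 (its x) x 104 (its y) x 38 mm high, with a square recess, 59.5 x 59.5 mm, in the middle of its top, 30 mm deep, sides parallel to the block's, with a steep lead-in round its mouth (8 mm deep, 4.5 mm wide). A tall drawer cabinet stands behind it from x = 0.64, a vice 156 mm high to its right. Origin: centre of its underside, on the bench; z up.
- recess_floor (a point): centre of the floor of the block's recess, 8 mm above the bench; axes as the block's.
- jar_middle: the jar that fits: square clear glass, 56 x 56 mm, 58 mm high to the shoulder, then a round neck up to the rim at 82 mm; steel bolts inside; about 0.3 kg. Its black ribbed lid (lid) is 56 mm across. Origin: centre of its underside; x and y along its sides, z up. It may stand in the recess at any of four quarter turns.
- lid: black ribbed round lid of jar_middle, 56 mm diameter, 24 mm high, about 60 g; strong enough to carry the jar by. Origin: centre of its lower edge, 66 to 67 mm above the jar's underside when tight (top at 90 mm, 8 mm gap above the shoulder); z up; its x axis lies along the jar's x within 0.06 rad when tight. A springy gasket inside pushes about 20 N on the rim when tight.
- lid_thread (a point): on the lid's axis, 7 mm above its lower edge, level with its three lugs. Three-start quick thread: counter-clockwise seen from above it lets go after 0.9 to 1.05 rad, rising up to 3 mm (at constant height the gasket pushes up to 15 N); free from 1.1 to 1.75 rad, best 1.4. It takes about 0.3 N m: a jar that is not braced turns along. Until it lets go, lifting the lid lifts the jar.
- jar_small: look-alike, too small: square glass 42 x 42 mm, lid 42 mm across, same heights as jar_middle (top of the lid 90 mm); it would turn in the recess. Leave it. Origin: centre of its underside; z up.
- jar_large: look-alike, too large: square glass 66 x 66 mm, lid 66 mm across, same heights (top of the lid 90 mm); it does not enter the recess. Leave it. Origin: centre of its underside; z up.
Things that resemble listed ones, but are neither listed nor needed, are in the scene too. Leave any yellow look-alike of the lid alone.

How it is judged:
On the way, in this order (a step that is already met when the one before it is completed fails the run):
1. the 56 mm jar stands fully down in the recess with its lid still tight (horizontal distance between jar_middle and recess_floor below 0.006 m and z of jar_middle in the frame of recess_floor below 0.004 m and angle between jar_middle's own z axis and vertical below 0.08 rad and z of lid in the frame of jar_middle below 0.069 m and angle between the x axis of lid and the x axis of jar_middle, either way round below 0.4 rad), for 0.2 s.
2. the lid is turned until the thread lets go, still on the neck, with the jar in the recess (angle between the x axis of lid and the x axis of jar_middle, either way round above 0.85 rad and z of lid in the frame of jar_middle below 0.076 m and horizontal distance between jar_middle and recess_floor below 0.006 m and z of jar_middle in the frame of recess_floor below 0.006 m), for 0.05 s.
At the end, for the whole second after the job is handed in: the still gripper alone holds the lid, level within 0.2 rad, within 20 mm of the jar's axis, lower edge 6 to 50 mm above the rim; the jar stands upright within 4 mm of the recess floor and 6 mm of its centre; the other jars are within 20 mm of where they stood (z of lid in the frame of jar_middle between 0.088 and 0.132 m and horizontal distance between lid and jar_middle below 0.02 m and angle between lid's own z axis and vertical below 0.2 rad and contact force between lid and the fingers above 2 N and contact force between lid and jar_middle below 0.2 N and linear speed of lid below 0.02 m/s and horizontal distance between jar_middle and recess_floor below 0.006 m and z of jar_middle in the frame of recess_floor below 0.004 m and angle between jar_middle's own z axis and vertical below 0.08 rad and distance of each of jar_small, jar_large from where it was at the start of the episode below 0.02 m); the arm keeps its last pose, push and grip.
It fails at once if one of the other jars is moved more than 30 mm (distance of any of jar_small, jar_large from where it was at the start of the episode above 0.03 m).
It fails at once if the jar is tipped (angle between jar_middle's own z axis and vertical above 0.5 rad).
It also fails if it takes over 50 s, if anything falls off the work surface, if the arm or the gripper's body presses on something with over 40 N, if the wrist force passes 120 N, or if a joint passes its speed limit or range.

ROBOT

A 6-joint arm with a two-finger parallel gripper is mounted at the origin on a cart in front of the work surface, level with it; the furniture and walls round the work are solid. World frame = base frame: x ahead of the robot, y to its left, z up, the work surface at z = 0. Lengths are in m, angles in rad, forces in N, time in s.
With the tool pointing down it reaches from about 0.3 to 0.775 m from the base axis. Payload 14.6 kg.
Tool frame: the origin (TCP) lies at the very end of the fingers, on their centre line; the grasp point (between the pads) lies hold_point_z behind it (hold_point_z is the distance from the TCP to the grasp point, in m); z points along the fingers, y is the line along which they close (so a half turn about z gives the same grasp; the last joint's range is limited). The gripper opens to 85 mm and grips with 20 to 120 N. Pads are 22 mm wide; open, the fingers measure 114 mm over their backs; the gripper's body (76 mm by 85 mm) begins 54 mm behind the grasp point. The pads swing forward as they close: fully open they stand 13 mm farther back than shut.
Start: joints at [-1.378, 0.3, 1.521, -0, 1.321, -0.067], TCP at [0.141, -0.532, 0.231] pointing down, gripper open.
Joint ranges: [-3.03, 3.03], [-0.79, 2.21], [0.23, 2.52], [-1.04, 4.18], [0, 3.07], [-2.55, 2.55]. Speed limits (rad/s): [2.22, 2.22, 2.57, 3.14, 3.14, 3.14].

INTERFACE

Orientations are given as a unit quaternion [w, x, y, z].
In Python, from workcell import get_state, grab_frame, camera_model, close_job, hold_point_z gives the robot as it stands.
- The arm moves only by the shell command python3 -m creep 'ROWS' [FORCE]. ROWS is JSON, one flat list of numbers, 7 for each row, row after row: the shift along the tool's x, y, z in mm, then the turn, a rotation vector about the tool's x, y, z in degrees, then the opening, from 0 (shut) to 1 (fully open). In form: [dx, dy, dz, ax, ay, az, grip, dx, dy, dz, ax, ay, az, grip, ...]. A call has 1 to 20 rows; each row shifts and turns the commanded pose from where the row before left it, along the tool's axes as they then stand; what a row does not reach is not made up. A row lasts 1/10 s, in which the tool goes at most 50 mm and 8.59 degrees, less where a joint would pass 70% of its speed; a pose out of reach is approached as far as the arm can. A call with a gripper value outside its range is refused whole. The fingers move at their own pace and stop on an object; FORCE is the grip in N (left out, the last holds). Time passes only in rows, so rows that do not move let the fingers close. It gives the time, the measured TCP pose, the force, the opening and the grip force at its end, in the units of the state.
- get_state(): the state, without advancing time (a new reading comes with each control period).
- grab_frame(name): name is "scene" or "top"; returns (picture, depth): 480x640x3 uint8, red, green, blue; 480x640 float32, m along the optical axis (not along the pixel's ray), 0 where there is no reading.
- camera_model(name): a dict with "intrinsics" (3x3 intrinsics, pixels), "k1" (the pictures are not rectified: a ray, as slopes to the right and down, at radius r is drawn at 1 + k1 r^2 times it, then the intrinsics apply), "rvec" (rotation vector, rad) and "tvec" (3), from world to camera coordinates, as OpenCV has them. Camera axes: x right, y down, z forward; pixel columns grow to the right and rows downward; lengths in m; the calibration is good to about 2 mm. A picture is of the moment at which its call begins. camera_model takes no time and is no camera call.
- close_job(): hands the job in; it is judged then, once.
The state is a dict: "clock": time; "joint_positions": joint angles; "qvel": joint speeds; "joint_torque": joint torques, N m; "tcp_pos": TCP position; "eef_rot": TCP orientation; "ft_force": force on the tool from outside, world axes, zero at the start; "wrist_torque": the same for the moment, N m; "finger_gap": opening from 0.0 (shut) to 1.0 (fully open); "finger_force": force on a finger pad.
Only numpy, scipy, OpenCV 4.12 (cv2) and the standard library are available. Lean on these libraries where they do the work, as an engineer would, in place of code of your own. Each camera call takes 0.05 s, during which the arm holds its last target. There are 200 camera calls.

## Working session

There is one attempt and no reset: what is moved stays moved. The work goes in short steps, Python scripts to look and compute and a shell command to move; the robot and the scene stay as the last step left them, time stands still between calls to the robot, and variables do not carry over. Pictures are saved under pics/ and viewed, at most 10 in all, crops included, and the job is handed in when it is done.

```bash
mkdir -p pics
cat > h.py <<'E'
import numpy as np, cv2
from workcell import *
def grab(n,f):
    p,d=grab_frame(n); cv2.imwrite(f'pics/{f}.png',p[:,:,::-1]); np.save(f'pics/{f}.npy',d); return p,d
def world(n,uv,d=None,z=None):
    c=camera_model(n);K=np.array(c['intrinsics']);k=c['k1']
    R=cv2.Rodrigues(np.array(c['rvec'],float))[0];t=np.array(c['tvec'],float)
    s=cv2.undistortPoints(np.array([[uv]],float),K,np.array([k,0,0,0.]))[0,0]
    ray=R.T@np.array([s[0],s[1],1]);o=-R.T@t
    return o+ray*(d if z is None else (z-o[2])/ray[2])
E
python3 - <<'E'
from h import *
grab('top','t1');grab('scene','s1')
for n in('top','scene'):
    c=camera_model(n);R=cv2.Rodrigues(np.array(c['rvec'],float))[0];print(n,-R.T@np.array(c['tvec']),R[2])
s=get_state();print(s,hold_point_z)
E
```

```text
top [0.44916591 0.29577797 0.94288598] [ 0.066355   -0.01811522 -0.99763162]
scene [-0.01425146  0.52526535  0.69566162] [ 0.61067339 -0.27131985 -0.74395131]
{'clock': 0.1, 'joint_positions': array([-1.37759916e+00,  3.00432269e-01,  1.52155133e+00, -1.89730003e-05,
        1.32068178e+00, -6.66071645e-02]), 'qvel': array([ 0.00121954, -0.00289721, -0.00125671,  0.00080097,  0.00095501,
        0.00176182]), 'joint_torque': array([ 2.90208292e-03, -5.44371629e+01, -3.62367010e+01, -1.25323027e-05,
        3.00374515e-03,  2.27660178e-05]), 'tcp_pos': array([ 0.1412374 , -0.53133089,  0.2307552 ]), 'eef_rot': array([-5.34705620e-04,  9.91574124e-01,  1.29539447e-01, -4.30979592e-05]), 'ft_force': array([-0.8858333 , -0.31457518, -0.34558623]), 'wrist_torque': array([0.00810435, 0.03006089, 0.04377881]), 'finger_force': 0.0, 'finger_gap': 1.001077664179018} 0.0187
```

View pics/t1.png

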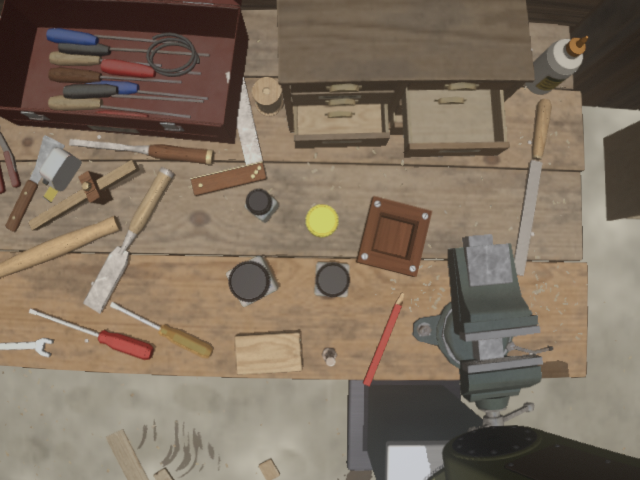

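View pics/s1.png

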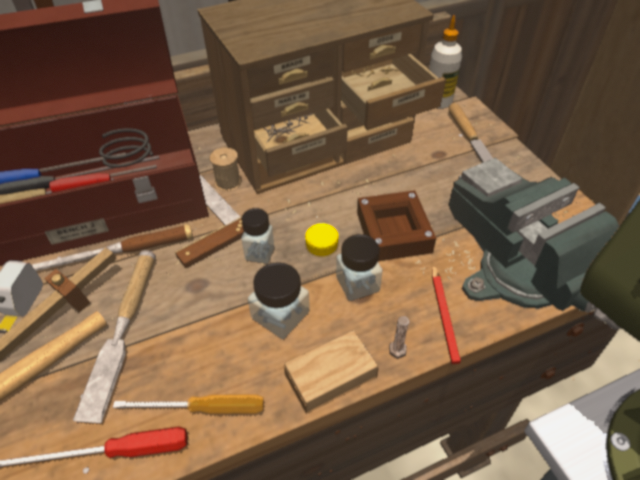

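The top view shows the small jar's lid at (259,202), the middle jar at (332,280), the large jar at (249,282) and the block at (395,236). The yellow look-alike lid is at (322,221).

Run:
```python
from h import *
p=cv2.imread('pics/t1.png');c=cv2.resize(p[190:310,290:440],None,fx=5,fy=5,interpolation=cv2.INTER_CUBIC);cv2.imwrite('pics/c1.png',c)
d=np.load('pics/t1.npy')
for n,uv,z in [('mid',(332,280),.09),('small',(259,202),.09),('large',(249,282),.09),('block',(395,236),.008),('yellow',(322,221),.02)]:
    print(n,world('top',uv,d[uv[1],uv[0]]),world('top',uv,z=z))
```

```text
mid [0.43913972 0.26657514 0.08982762] [0.43914175 0.26658104 0.09      ]
small [0.56138538 0.38511367 0.08921789] [0.56128257 0.38503182 0.09      ]
large [0.43371907 0.39757165 0.09232773] [0.43367679 0.39785023 0.09      ]
block [0.51652578 0.15475593 0.00914604] [0.51660846 0.15458284 0.008     ]
yellow [0.53867212 0.28307834 0.02758635] [0.53941398 0.28297308 0.02      ]
```

View pics/c1.png

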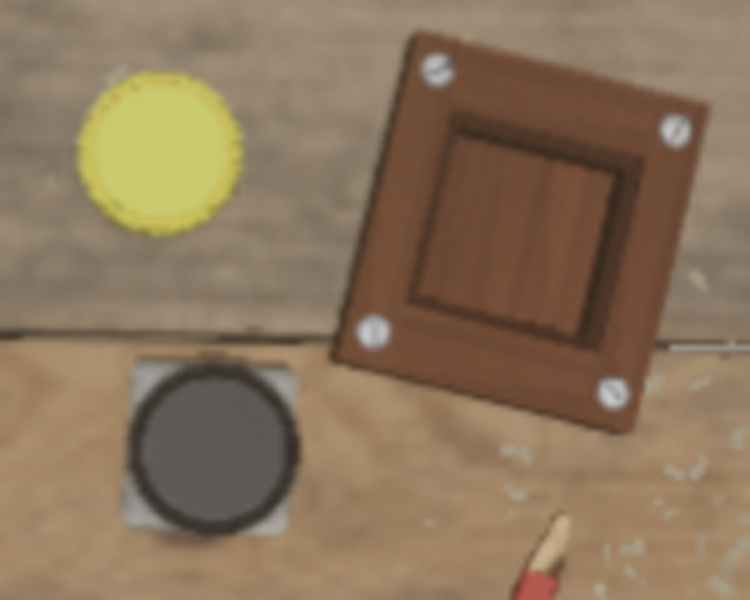

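The crop shows the block's top corners at (418,31), (709,105), (630,433) and (333,358). The jar's shoulder corners are at (133,357), (297,366), (287,535) and (124,526), and its lid centre is at (214,448).

Run:
```python
from h import *
f=lambda c:((c[0]+.5)/5-.5+290,(c[1]+.5)/5-.5+190)
def quad(C,z):
    P=np.array([world('top',f(c),z=z)[:2] for c in C])
    print(P.mean(0),[ (round(float(np.hypot(*(P[(i+1)%4]-P[i]))),4),round(float(np.degrees(np.arctan2(*(P[(i+1)%4]-P[i])[::-1]))),1)) for i in range(4)])
quad([(418,31),(709,105),(630,433),(333,358)],.038)
quad([(133,357),(297,366),(287,535),(124,526)],.058)
print(world('top',f((214,448)),z=.09))
from scipy.spatial.transform import Rotation as R
q=get_state()['eef_rot'];M=R.from_quat(np.roll(q,-1)).as_matrix();print(M)
p=get_state()['tcp_pos']
print(M.T@(np.array([.439,.2665,.231])-p)*1000)
# scene depth check of lid
d=np.load('pics/s1.npy');print(world('scene',(360,250),d[250,360]))
```

```text
[0.51476167 0.16032505] [(0.1029, -103.1), (0.1153, 166.6), (0.104, 76.7), (0.115, -13.9)]
[0.44074102 0.26606804] [(0.054, -92.2), (0.0556, 177.4), (0.0536, 87.7), (0.0555, -2.1)]
[0.44041601 0.26596758 0.09      ]
[[ 9.66439060e-01  2.56895882e-01 -2.24000583e-04]
 [ 2.56895974e-01 -9.66438491e-01  1.04923474e-03]
 [ 5.30612987e-05 -1.07156629e-03 -9.99999424e-01]]
[ 4.92728967e+02 -6.94560757e+02  5.25609397e-01]
[0.43425859 0.26799365 0.09015114]
```

```bash
python3 -m creep '[35.2,-18.8,-5,0,0,0,1,35.2,-18.8,-5,0,0,0,1,35.2,-18.8,-5,0,0,0,1,35.2,-18.8,-5,0,0,0,1,35.2,-18.8,-5,0,0,0,1,35.2,-18.8,-5,0,0,0,1,35.2,-18.8,-5,0,0,0,1,35.2,-18.8,-5,0,0,0,1,35.2,-18.8,-5,0,0,0,1,35.2,-18.8,-5,0,0,0,1,35.2,-18.8,-5,0,0,0,1,35.2,-18.8,-5,0,0,0,1,35.2,-18.8,-5,0,0,0,1,35.2,-18.8,-5,0,0,0,1]' && python3 -m creep '[0,-39,0,0,0,0,1,0,-39,0,0,0,0,1,0,-39,0,0,0,0,1,0,-39,0,0,0,0,1,0,-39,0,0,0,0,1,0,-39,0,0,0,0,1,0,-39,0,0,0,0,1,0,-39,0,0,0,0,1,0,-39,0,0,0,0,1,0,-39,0,0,0,0,1,0,-39,0,0,0,0,1,0,0,0,0,0,0,1,0,0,0,0,0,0,1,0,0,0,0,0,0,1]'
cat > w.py <<'E'
import sys; from h import *
from scipy.spatial.transform import Rotation as R
s=get_state();M=R.from_quat(np.roll(s['eef_rot'],-1)).as_matrix();p=s['tcp_pos']
print('p',p.round(4),'yaw',np.degrees(np.arctan2(M[1,0],M[0,0])).round(2),'tilt',M[:,2].round(4),'F',s['ft_force'].round(1),'T',s['wrist_torque'].round(2),s['finger_gap'],s['finger_force'],s['clock'],'q6',s['joint_positions'][5])
if len(sys.argv)>3: print('tool mm',(M.T@(np.array(list(map(float,sys.argv[1:4])))-p)*1000).round(1))
E
python3 w.py .4405 .266 .061
```

```text
clock: 1.5
tcp_pos: [0.5509, -0.1492, 0.3012]
eef_rot: [-0.0, 0.992, 0.13, -0.0]
ft_force: [0.3, -0.9, 0.6]
finger_gap: 1.001
finger_force: 0.0
clock: 2.9
tcp_pos: [0.44, 0.2633, 0.3011]
eef_rot: [0.0, 0.992, 0.129, -0.0]
ft_force: [0.1, 0.0, 0.3]
finger_gap: 1.004
finger_force: 0.0
p [0.44   0.2633 0.3011] yaw 14.85 tilt [-2.e-04 -3.e-04 -1.e+00] F [0.1 0.  0.3] T [ 0.   -0.03  0.  ] 1.0036811231617853 0.0 2.9 q6 1.7795658159579653
tool mm [  1.3  -2.6 240.1]
```

```bash
python3 -m creep '[1.3,-2.6,20,0,0,0,1,0,0,25,0,0,0,1,0,0,25,0,0,0,1,0,0,25,0,0,0,1,0,0,25,0,0,0,1,0,0,25,0,0,0,1,0,0,25,0,0,0,1,0,0,20,0,0,0,1,0,0,20,0,0,0,1,0,0,15,0,0,0,1,0,0,10,0,0,0,1,0,0,5,0,0,0,1,0,0,0,0,0,0,1,0,0,0,0,0,0,1]'; python3 w.py .4405 .266 .061
python3 - <<'E'
from h import *
p,d=grab('scene','s2');cv2.imwrite('pics/c2.png',cv2.resize(p[190:310,290:430,::-1],None,fx=5,fy=5,interpolation=cv2.INTER_CUBIC))
E
```

```text
clock: 4.3
tcp_pos: [0.4407, 0.2669, 0.0619]
eef_rot: [-0.0, 0.992, 0.129, 0.0]
ft_force: [0.3, 0.6, 0.1]
finger_gap: 1.0
finger_force: 0.0
p [0.4407 0.2669 0.0619] yaw 14.87 tilt [ 9.e-04  4.e-04 -1.e+00] F [0.3 0.6 0.1] T [-0.07 -0.03 -0.05] 1.000375032126211 0.0 4.3 q6 1.7846412381468428
tool mm [-0.4  0.8  0.9]
```

View pics/c2.png

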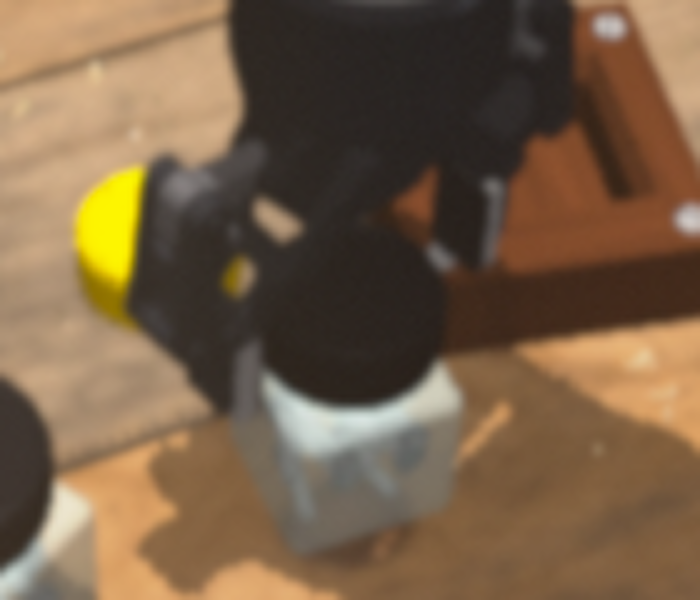

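The open fingers straddle the lid, with the left tip at (225,400) in the crop, about level with the lid's lower edge. Closing now.

```bash
python3 -m creep '[0,0,0,0,0,0,0,0,0,0,0,0,0,0,0,0,0,0,0,0,0,0,0,0,0,0,0,0,0,0,0,0,0,0,0,0,0,0,0,0,0,0,0,0,0,0,0,0,0,0,0,0,0,0,0,0]' 60; python3 w.py
```

```text
clock: 5.15
tcp_pos: [0.4407, 0.2667, 0.0619]
eef_rot: [0.0, 0.992, 0.13, 0.0]
ft_force: [0.3, -4.1, 6.0]
finger_gap: 0.633
finger_force: 61.9
p [0.4407 0.2667 0.0619] yaw 14.89 tilt [ 1.e-03 -1.e-04 -1.e+00] F [ 0.3 -4.1  6. ] T [-0.67  0.06 -0.07] 0.6330392706551679 61.88146274071187 5.15 q6 1.7847443523956634
```

```bash
python3 -m creep '[0,0,-5,0,0,0,0,0,0,-10,0,0,0,0,0,0,-15,0,0,0,0,0,0,-15,0,0,0,0,0,0,-15,0,0,0,0,0,0,-10,0,0,0,0,0,0,0,0,0,0,0,5,14,0,0,0,0,0,9,25,0,0,0,0,0,9,25,0,0,0,0,0,9,25,0,0,0,0,0,7.4,19.5,0,0,0,0,0,4.8,13.4,0,0,0,0,0,0,0,0,0,0,4,0,0,0,0,0,0,4,0,0,0,0,0,0,3.1,0,0,0,0,0,0,0,0,0,0,0,0,0,0,0]'; python3 w.py .5148 .1603 .132;python3 - <<'E'
from h import *
p,d=grab('scene','s3');cv2.imwrite('pics/c3.png',cv2.resize(p[140:280,320:480,::-1],None,fx=5,fy=4.2857,interpolation=cv2.INTER_CUBIC)[:600])
E
```

```text
clock: 6.95
tcp_pos: [0.5143, 0.1602, 0.1309]
eef_rot: [0.0, 0.999, 0.034, -0.0]
ft_force: [-0.4, -0.1, -4.7]
finger_gap: 0.636
finger_force: 64.3
p [0.5143 0.1602 0.1309] yaw 3.88 tilt [-6.e-04 -1.e-04 -1.e+00] F [-0.4 -0.1 -4.7] T [ 0.04 -0.02 -0.  ] 0.6355128477790647 64.26215542014688 6.95 q6 1.7371103957144893
tool mm [ 0.5 -0.  -1.1]
```

View pics/c3.png

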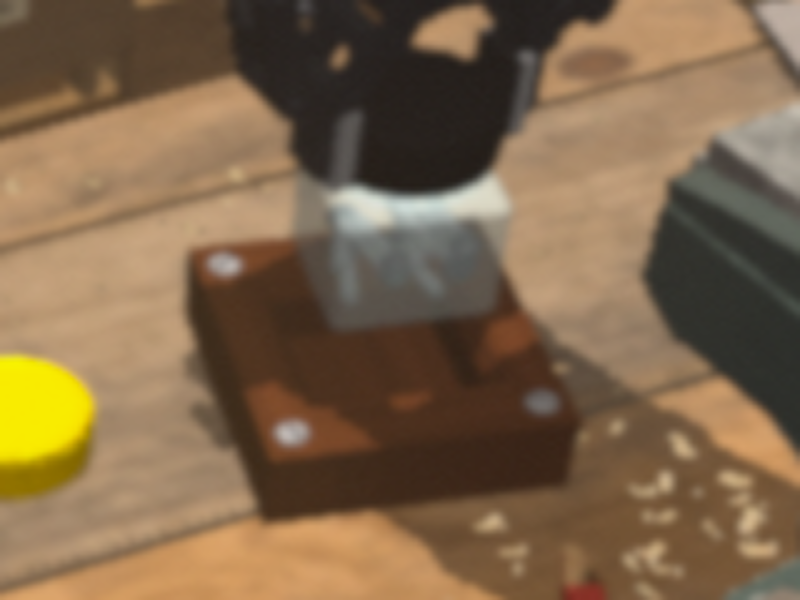

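The jar hangs upright and square over the block. Its bottom edge runs from (338,327) to (500,307) and the block's near top edge from (265,461) to (577,424), with the far-left corner at (190,249). I'll check the offset in this camera alone.

Run:
```python
from h import *
f=lambda c:((c[0]+.5)/5-.5+320,(c[1]+.5)/4.2857-.5+140)
a,b,c=[world('scene',f(x),z=.038)[:2] for x in[(265,461),(577,424),(190,249)]]
print('block c',(b+c)/2,np.hypot(*(b-a)),np.hypot(*(c-a)),np.degrees(np.arctan2(*(b-a)[::-1])))
j,k=[world('scene',f(x),z=.069)[:2] for x in[(338,327),(500,307)]]
u=(k-j)/np.hypot(*(k-j));n=np.array([-u[1],u[0]])
print('jar c',(j+k)/2+.028*n,np.hypot(*(k-j)),np.degrees(np.arctan2(*u[::-1])))
```

```text
block c [0.51299654 0.16061037] 0.10329028823119073 0.11422949397656433 -103.8077509710724
jar c [0.51738255 0.15495417] 0.053900014866358 -102.90134583461328
```

Run:
```python
from h import *
d=np.load('pics/s3.npy');B=np.radians(-13.4)
R=np.array([[np.cos(B),np.sin(B)],[-np.sin(B),np.cos(B)]])
for v in range(170,222,3):
  for u in (398,406):
    w=world('scene',(u,v),d[v,u]);print((u,v),(R@(w[:2]-[.5148,.1603])*1000).round(1),(w[2]*1000).round(1),end='  ')
  print()
m=[]
for v in range(150,230):
  for u in range(370,430):
    w=world('scene',(u,v),d[v,u]); m.append([*(R@(w[:2]-[.5148,.1603])*1000),w[2]*1000])
m=np.array(m);
s=m[(m[:,2]>78)&(m[:,2]<115)&(abs(m[:,0])<45)&(abs(m[:,1])<45)]
print(len(s),np.percentile(s,[2,10,50,90,98],axis=0).round(1))
s=m[(m[:,2]>45)&(abs(m[:,0])<45)&(abs(m[:,1])<45)];print('lowest',np.percentile(s[:,2],[0,1,3,5]))
```

```text
(398, 170) [-18.5  12. ] 159.0  (406, 170) [-21.    0.5] 159.3  
(398, 173) [-23.2  13.1] 157.3  (406, 173) [-27.4   2.3] 159.2  
(398, 176) [-23.2  12.5] 151.3  (406, 176) [-29.4   2.5] 155.2  
(398, 179) [-27.1  13.4] 148.9  (406, 179) [-30.   2.] 149.6  
(398, 182) [-25.6  12.2] 141.4  (406, 182) [-26.5  -0.2] 140.1  
(398, 185) [-24.5  11.1] 134.1  (406, 185) [-28.1  -0.2] 135.4  
(398, 188) [-24.7  10.5] 128.0  (406, 188) [-26.6  -1.5] 127.7  
(398, 191) [-26.6  10.6] 123.5  (406, 191) [-26.9  -2.2] 121.6  
(398, 194) [-28.8  10.7] 119.3  (406, 194) [-29.7  -1.8] 118.0  
(398, 197) [-28.3   9.9] 112.4  (406, 197) [-27.9  -3.3] 109.6  
(398, 200) [-28.7   9.4] 106.2  (406, 200) [-29.2  -3.5] 104.4  
(398, 203) [-29.1   8.8] 100.0  (406, 203) [-28.9  -4.4] 97.4  
(398, 206) [-27.4   7.5] 91.6  (406, 206) [-28.5  -5.4] 90.2  
(398, 209) [-30.3   7.9] 87.9  (406, 209) [-28.4  -6.2] 83.3  
(398, 212) [-28.4   6.4] 78.9  (406, 212) [-28.7  -6.8] 76.7  
(398, 215) [ 31.  -17.9] 7.0  (406, 215) [ 27.1 -31.1] 8.5  
(398, 218) [ 23.6 -15.8] 7.5  (406, 218) [ 20.8 -29.4] 7.7  
(398, 221) [ 17.4 -14.1] 6.6  (406, 221) [ 13.7 -27.3] 7.9  Traceback (most recent call last):
  File "<stdin>", line 11, in <module>
  File "h.py", line 6, in world
    c=camera_model(n);K=np.array(c['intrinsics']);k=c['k1']
ValueError: time passes only in moves, steps and waits
```

The jar's face and lid heights agree: the face lies at −28.5 mm and the lid top at 159 mm. A sub-millimetre trim, then lower.

```bash
python3 -m creep '[0.8,-0.6,8,0,0,0,0,0,0,10,0,0,0,0,0,0,10,0,0,0,0,0,0,5,0,0,0,0,0,0,4,0,0,0,0,0,0,4,0,0,0,0,0,0,0,0,0,0,0]'; python3 w.py; python3 -m creep '[0,0,3,0,0,0,0,0,0,3,0,0,0,0,0,0,0,0,0,0,0]';python3 w.py
```

```text
clock: 7.7
tcp_pos: [0.5149, 0.161, 0.0898]
eef_rot: [0.0, 0.999, 0.033, -0.0]
ft_force: [0.3, -0.2, -3.1]
finger_gap: 0.636
finger_force: 64.3
p [0.5149 0.161  0.0898] yaw 3.79 tilt [-6.e-04 -2.e-04 -1.e+00] F [ 0.3 -0.2 -3.1] T [ 0.03 -0.02  0.02] 0.6360347330566286 64.2529269726947 7.7 q6 1.73989672329545
clock: 8.0
tcp_pos: [0.5149, 0.161, 0.0839]
eef_rot: [0.0, 0.999, 0.033, -0.0]
ft_force: [0.8, -0.6, -3.8]
finger_gap: 0.637
finger_force: 64.3
p [0.5149 0.161  0.0839] yaw 3.78 tilt [-5.e-04 -1.e-04 -1.e+00] F [ 0.8 -0.6 -3.8] T [0.11 0.01 0.01] 0.6366740817423577 64.25860984716564 8.0 q6 1.739940928353607
```

```bash
python3 -m creep '[0,0,3,0,0,0,0,0,0,3,0,0,0,0,0,0,3,0,0,0,0,0,0,2,0,0,0,0,0,0,1.5,0,0,0,0,0,0,0,0,0,0,0]';python3 w.py;  python3 -m creep '[0,0,1,0,0,0,0,0,0,0,0,0,0,0]';python3 w.py
```

```text
clock: 8.6
tcp_pos: [0.515, 0.1611, 0.0716]
eef_rot: [0.0, 0.999, 0.033, -0.0]
ft_force: [0.0, 0.1, -4.2]
finger_gap: 0.636
finger_force: 64.3
p [0.515  0.1611 0.0716] yaw 3.79 tilt [-3.e-04 -1.e-04 -1.e+00] F [ 0.   0.1 -4.2] T [ 0.03 -0.    0.  ] 0.6364967764355272 64.27065571770072 8.6 q6 1.7399028016853966
clock: 8.8
tcp_pos: [0.5151, 0.1611, 0.0708]
eef_rot: [0.0, 0.999, 0.033, 0.0]
ft_force: [-0.0, 1.0, -4.3]
finger_gap: 0.636
finger_force: 64.3
p [0.5151 0.1611 0.0708] yaw 3.78 tilt [ 0.  0. -1.] F [-0.   1.  -4.3] T [0.03 0.04 0.01] 0.6361525598741602 64.27062619943172 8.8 q6 1.7399274741514057
```

```bash
python3 -m creep '[0,0,0.8,0,0,0,0,0,0,0.4,0,0,0,0,0,0,0,0,0,0,0]';python3 w.py;  python3 -m creep '[0,0,0.6,0,0,0,0,0,0,0,0,0,0,0]';python3 w.py
```

```text
clock: 9.1
tcp_pos: [0.5153, 0.1611, 0.07]
eef_rot: [-0.0, 0.999, 0.033, 0.0]
ft_force: [-1.0, -0.8, 3.4]
finger_gap: 0.639
finger_force: 65.0
p [0.5153 0.1611 0.07  ] yaw 3.79 tilt [ 6.e-04  0.e+00 -1.e+00] F [-1.  -0.8  3.4] T [-0.22  0.22  0.01] 0.6393055472293034 65.04125936888158 9.1 q6 1.7399001222078736
clock: 9.3
tcp_pos: [0.5155, 0.1611, 0.0698]
eef_rot: [-0.0, 0.999, 0.033, 0.001]
ft_force: [-3.3, -3.1, 8.1]
finger_gap: 0.634
finger_force: 65.8
p [0.5155 0.1611 0.0698] yaw 3.79 tilt [ 1.e-03  1.e-04 -1.e+00] F [-3.3 -3.1  8.1] T [-0.32  0.64  0.04] 0.6342379026818645 65.79089858103544 9.3 q6 1.7398862112159663
```

Floor contact comes at the predicted height, with the jar pressed down lightly. Now unscrewing, which is negative about tool z.

```bash
python3 -m creep '[0,0,0,0,0,0,0,0,0,0,0,0,-4,0,0,0,0,0,0,-5,0,0,0,0,0,0,-5,0,0,0,0,0,0,-5,0,0,0,0,0,0,-5,0,0,0,0,0,0,-5,0]' 80;python3 w.py
```

```text
clock: 10.0
tcp_pos: [0.516, 0.1609, 0.0705]
eef_rot: [0.0, 0.959, 0.284, 0.001]
ft_force: [-4.6, -6.6, 14.5]
finger_gap: 0.632
finger_force: 83.7
p [0.516  0.1609 0.0705] yaw 32.96 tilt [ 2.4e-03  2.0e-04 -1.0e+00] F [-4.6 -6.6 14.5] T [-0.84  0.73 -0.2 ] 0.6322419032630873 83.65261476952583 10.0 q6 1.2304196737954547
```

```bash
python3 -m creep '[0,0,-0.4,0,0,-5,0,0,0,-0.4,0,0,-5,0,0,0,-0.4,0,0,-5,0,0,0,-0.4,0,0,-5,0,0,0,0,0,0,0,0]';python3 w.py
```

```text
clock: 10.5
tcp_pos: [0.5159, 0.1607, 0.0717]
eef_rot: [0.001, 0.895, 0.446, 0.001]
ft_force: [-1.0, -5.1, 9.9]
finger_gap: 0.635
finger_force: 83.2
p [0.5159 0.1607 0.0717] yaw 52.95 tilt [ 2.2e-03 -2.0e-04 -1.0e+00] F [-1.  -5.1  9.9] T [-0.79  0.36  0.11] 0.6353978876855133 83.2170884963125 10.5 q6 0.8816037241649751
```

```bash
python3 -m creep '[0,0,-0.3,0,0,-5,0,0,0,-0.3,0,0,-5,0,0,0,-0.2,0,0,-5,0,0,0,0,0,0,-5,0,0,0,0,0,0,-5,0,0,0,0,0,0,-5,0,0,0,0,0,0,-3,0,0,0,0,0,0,0,0,0,0,0,0,0,0,0]';python3 w.py
```

```text
clock: 11.4
tcp_pos: [0.5162, 0.1607, 0.0725]
eef_rot: [0.001, 0.733, 0.681, 0.001]
ft_force: [1.6, -4.8, 7.8]
finger_gap: 0.631
finger_force: 83.0
p [0.5162 0.1607 0.0725] yaw 85.78 tilt [ 2.9e-03 -2.0e-04 -1.0e+00] F [ 1.6 -4.8  7.8] T [-0.92 -0.16 -0.02] 0.6311172154677084 82.9610974341631 11.4 q6 0.3086254565464967
```

```bash
python3 -m creep '[0,0,-1,0,0,0,0,0,0,-1,0,0,0,0,0,0,-1,0,0,0,0,0,0,-1,0,0,0,0,0,0,0,0,0,0,0]';python3 w.py; python3 -m creep '[0,0,-2,0,0,0,0,0,0,-3,0,0,0,0,0,0,-3,0,0,0,0,0,0,-3,0,0,0,0,0,0,0,0,0,0,0]';python3 w.py
```

```text
clock: 11.9
tcp_pos: [0.5151, 0.1612, 0.0754]
eef_rot: [-0.0, 0.733, 0.681, 0.0]
ft_force: [0.8, -1.3, -0.9]
finger_gap: 0.632
finger_force: 84.0
p [0.5151 0.1612 0.0754] yaw 85.79 tilt [-1.e-04  1.e-04 -1.e+00] F [ 0.8 -1.3 -0.9] T [-0.15 -0.14  0.01] 0.6321033916509001 84.03016420081258 11.9 q6 0.3087185902153358
clock: 12.4
tcp_pos: [0.5153, 0.1612, 0.087]
eef_rot: [0.0, 0.733, 0.681, 0.0]
ft_force: [0.4, -0.1, -1.1]
finger_gap: 0.629
finger_force: 84.1
p [0.5153 0.1612 0.087 ] yaw 85.79 tilt [ 9.e-04  3.e-04 -1.e+00] F [ 0.4 -0.1 -1.1] T [-0.03  0.    0.03] 0.6288533942897004 84.14014758076519 12.4 q6 0.30876309274869046
```

The wrist carries only about 1 N, so the lid has come away without the jar. I'll raise it about 24 mm and check.

```bash
python3 -m creep '[0,0,-3,0,0,0,0,0,0,-5,0,0,0,0,0,0,-5,0,0,0,0,0,0,-5,0,0,0,0,0,0,-4,0,0,0,0,0,0,-2,0,0,0,0,0,0,0,0,0,0,0,0,0,0,0,0,0,0,0,0,0,0,0,0,0]';python3 w.py;python3 - <<'E'
from h import *
p,d=grab('scene','s4');cv2.imwrite('pics/c4.png',cv2.resize(p[140:260,320:480,::-1],None,fx=5,fy=5,interpolation=cv2.INTER_CUBIC))
E
```

```text
clock: 13.3
tcp_pos: [0.515, 0.1611, 0.1102]
eef_rot: [-0.0, 0.733, 0.681, -0.0]
ft_force: [0.5, 0.5, 0.1]
finger_gap: 0.633
finger_force: 84.1
p [0.515  0.1611 0.1102] yaw 85.79 tilt [-4.e-04 -1.e-04 -1.e+00] F [0.5 0.5 0.1] T [ 0.05 -0.04 -0.01] 0.6326068520239064 84.13268289528787 13.3 q6 0.30876760833887695
```

View pics/c4.png

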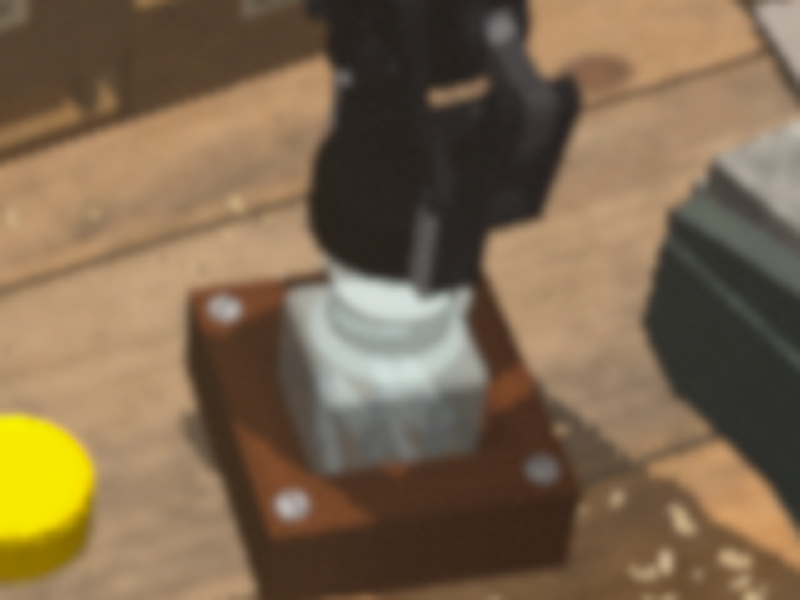

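The jar sits upright in the recess, with its neck and rim bare at about (395,310) in the crop, and the lid is held level above it. Handing in.

```bash
python3 -c "from workcell import *;print(close_job())"
```

```text
the job is handed in; nothing more can be done
None
```

The job is handed in: the 56 mm jar stands seated in the block, and its unscrewed lid is held level about 25 mm above the rim by my estimate; I haven't seen the judge's verdict.

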